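# Blank the port and rock out a stuck filter cartridge

## Task

On the compressor manifold, press the propped-up edge of the loose steel cover down until the cover lies level and flush in its recess, so that no dirt falls in. Then take the stuck blue filter cartridge by its fin and, with its foot still in the pocket, rock it about ten degrees first towards the end with the brass hose barb, then as far towards the cover, to walk it free rather than yank it straight out. Finish still holding it in the gripper, upright and steady, just clear above its pocket with about a finger's width of air beneath; leave the screwdriver, swab jar and pipe elbow where they are.

Things in the scene. Friction and masses are not known exactly. Their poses are not given: they have to be found in the camera images.
- manifold: aluminium block fixed to the bench, 110 (x) x 210 (y) x 45 mm high; origin at the centre of its underside, z up. A brass hose barb sticks 34 mm out of its +y end, 22 mm up. Cartridge pocket in its top at y = +50 mm, cover recess at y = -50 mm. Apart from the cartridge and the propped cover nothing stands more than 2 mm above its top face
- pocket (a point): centre of the cartridge pocket's mouth, on the block's top face (45 mm high). Pocket 43 (x) x 52 mm (y), 25 mm deep: its floor is 20 mm up. A small spring catch in its +y wall and one in its -y wall press over the cartridge's beads. Room for tilting the cartridge up to about 0.22 rad in the block's y-z plane
- recess (a point): centre of the cover's recess at the level of the block's top face (45 mm high). Recess 73 (x) x 62 mm (y), 5 mm deep, around an open port. A small spring catch in the middle of its outer (-y) wall props the cover's edge
- cover: loose flat dark steel plate 70 (x) x 60 (y) x 5 mm, 160 g, thin red line near its outer edge; origin at the centre of its underside. Starts in its recess, outer (-y) edge propped 4 mm up, tilted 4 degrees. Pressing its outer half, e.g. 14 mm outward of the recess centre, with 10 to 18 N snaps it past the catch; home, its top is flush with the block (45 mm) and stays
- cartridge: blue plastic filter cartridge, 100 to 210 g; origin at the centre of its underside, which starts on the pocket floor, axes as the block's. Body 40 x 40 x 32 mm, a rounded black bead (r 5 mm) along the foot of its +y and -y sides, 48 mm over both. The two catches together resist a straight pull with 30 N or more; tilted in the block's y-z plane it passes them one at a time
- fin_top (a point): centre of the top of the cartridge's grip fin, 75 mm above the cartridge's origin. The fin, blue with black ribs, is 30 (x) x 22 mm (y) and stands on the body from 32 to 75 mm above the origin; grip it across the 22 mm, fingers closing along the block's y, firmly (about 80 N)
- foot_barb (a point): foot of the cartridge's bead on the hose barb's side (+y), 24 mm from its origin, level with the underside: the pivot for rocking towards the barb. A bead has passed its catch when it has risen 7 mm or more (tilt of about 0.2 rad about the other foot)
- foot_cover (a point): foot of the cartridge's bead on the cover's side (-y), 24 mm from its origin, level with the underside. After the first rock it is about 9 mm up: keep it there as the pivot and tilt 0.2 rad the other way; both beads are then above their catches and the cartridge lifts out freely
- screwdriver: screwdriver with red handle lying on the bench, a bystander; origin on it, at bench level
- swab_jar: white jar, 44 mm across and 60 mm high, with swab sticks up to 115 mm high, a bystander; origin under its centre
- pipe_elbow: white plastic pipe elbow, 40 mm high, arms 52 mm long, a bystander; origin under its corner

How it is judged:
By the outcome, as a careful person would: the job done as asked, in the order asked, and still so for the second after the job is handed in, while the arm keeps its last pose, push and grip.
It also fails if it takes over 48 s, if anything falls off the work surface, if the arm or the gripper's body presses on something with over 40 N, if the wrist force passes 120 N, or if a joint passes its speed limit or range.

## Robot

A 6-joint arm with a two-finger parallel gripper is mounted at the origin on the work surface. World frame = base frame: x ahead of the robot, y to its left, z up, the work surface at z = 0. Lengths are in m, angles in degrees, forces in N, time in s.
With the tool pointing down it reaches from about 0.35 to 0.775 m from the base axis. Payload 7.3 kg.
Tool frame: the origin (TCP) lies at the very end of the fingers, on their centre line; the grasp point (between the pads) lies 19 mm behind it; z points along the fingers, y is the line along which they close (so a half turn about z gives the same grasp; the last joint's range is limited). The gripper opens to 92 mm and grips with 3 to 60 N. Pads are 19 mm wide; open, the fingers measure 130 mm over their backs; the gripper's body (75 mm by 190 mm) begins 47 mm behind the grasp point.
Start: joints at [-8.365, 19.595, 87.324, -0, 73.075, -8.365], TCP at [0.525, 0, 0.227] pointing down, gripper open.
Joint ranges: [-145.02, 145.02], [-44.19, 115.74], [2.07, 154.8], [-57.11, 237.11], [16.16, 152.29], [-177.93, 177.93]. Speed limits (degrees/s): [147.25, 147.25, 180, 180, 180, 180].

## Interface

Orientations are given as a 3x3 rotation matrix whose columns are the frame's x, y, z axes.
In Python, from rig import monitor, cams, arm, nets gives the robot as it stands.
- The arm moves only by the shell command python3 -m jog 'ROWS' [FORCE]. ROWS is JSON, a list of rows, each a list of 7 numbers: the shift along the tool's x, y, z in units of 40 mm (1.0 is 40 mm), then the turn, a rotation vector about the tool's x, y, z in units of 5 degrees (1.0 is 5 degrees), then the opening, from 0 (shut) to 1 (fully open). In form: [[dx, dy, dz, rx, ry, rz, jaw], ...]. A call has 1 to 20 rows; each row is the pose to reach, as a shift and turn from the pose commanded when the call began, along the tool's axes at that moment; what a row does not reach only later rows make up. A row lasts 1/12 s, in which the tool goes at most 41.7 mm and 7.16 degrees, less where a joint would pass 70% of its speed; a pose out of reach is approached as far as the arm can. A call with a gripper value outside its range is refused whole. The fingers move at their own pace and stop on an object; FORCE is the grip in N (left out, the last holds). Time passes only in rows, so rows that repeat a pose let the fingers close. It gives the time, the measured TCP pose, the force, the opening and the grip force at its end, in the units of the state.
- monitor.observe(): the state, without advancing time (a new reading comes with each control period).
- cams.snapshot(name): name is "scene" or "side" or "wrist"; returns a dict with "img" (384x512x3 uint8, red, green, blue), "z_map" (384x512 float32, m along the optical axis (not along the pixel's ray), 0 where there is no reading), "intrinsics" (3x3 intrinsics, pixels), "origin" and "rotation" of the camera in the world; the wrist camera has in their place "hand_eye" (4x4, takes a point from camera to tool coordinates, whose origin is the TCP and whose axes are the flange's). Camera axes: x right, y down, z forward; pixel columns grow to the right and rows downward; lengths in m; the calibration is good to about 2 mm. The wrist camera is an equidistant fisheye: a pixel r from the principal point sees the ray r / f radians off the axis. A picture is of the moment at which its call begins: read the wrist's pose just before it.
- arm.job_done(): hands the job in; it is judged then, once.
Trained networks look in a picture, given as the dict that the camera call returned (one of the last four; its "shot" number tells which), for a name from the list of things; names that differ only in an ending like _2 or _b are one class to them, and where a whole thing is asked for, a point or a joint stands for the part that bears it (a point fixed in the world has none). Each returns a list of dicts, best first, with "conf" (0 to 1); they miss things now and then, are a little off and sometimes report something else, mostly with a low value. They report only what shows in the picture. A call takes as long as a camera call.
- nets.look_for(query, picture): "centre" ([column, row] in pixels, amid what is visible of it).
- nets.regions_of(query, picture): "mask" (384x512 bool, what is visible of it) and "centre" ([column, row] in pixels, amid what is visible of it).
The state is a dict: "t": time; "joints": joint angles; "qd": joint speeds; "joint_torque": joint torques, N m; "eef_pos": TCP position; "tool_rot": TCP orientation; "wrist_force": force on the tool from outside, world axes, zero at the start; "wrist_torque": the same for the moment, N m; "gripper_width": finger opening in m; "finger_force": force on a finger pad.
Only numpy, scipy, OpenCV 4.12 (cv2) and the standard library are available. Lean on these libraries where they do the work, as an engineer would, in place of code of your own. Each camera call takes 0.05 s, during which the arm holds its last target. There are 200 camera calls.

## Working session

There is one attempt and no reset: what is moved stays moved. The work goes in short steps, Python scripts to look and compute and a shell command to move; the robot and the scene stay as the last step left them, time stands still between calls to the robot, and variables do not carry over. Pictures are saved under pics/ and viewed, at most 10 in all, crops included, and the job is handed in when it is done.

```bash
ls; mkdir -p pics; cat > h.py <<'E'
import numpy as np, cv2
from rig import monitor, cams, arm, nets
def pts(p):
    K=np.array(p["intrinsics"]);z=p["z_map"];v,u=np.mgrid[:384,:512]
    X=np.stack([(u-K[0,2])/K[0,0]*z,(v-K[1,2])/K[1,1]*z,z],-1)
    return X@np.array(p["rotation"]).T+np.array(p["origin"])
def save(p,n): cv2.imwrite(f"pics/{n}.png",p["img"][:,:,::-1])
E
python3 - <<'E'
from h import *
s=monitor.observe();print({k:np.round(s[k],3) for k in("t","eef_pos","tool_rot","wrist_force","gripper_width")})
ims=[]
for c in("scene","side"):
    p=cams.snapshot(c);P=pts(p);ims.append(p["img"]);print(c,np.round(p["origin"],2))
    for q in("manifold","cover","cartridge","fin_top","pocket","recess","screwdriver","swab_jar","pipe_elbow"):
        r=nets.regions_of(q,p)
        for d in r[:2]:
            m=d["mask"]&(p["z_map"]>0)
            if m.sum()>3:
                X=P[m];print(q,round(d["conf"],2),np.round(d["centre"]),m.sum(),"med",np.round(np.median(X,0),3),"lo",np.round(np.percentile(X,2,0),3),"hi",np.round(np.percentile(X,98,0),3))
    save(p,c)
cv2.imwrite("pics/both.png",cv2.resize(np.hstack(ims),(800,300))[:,:,::-1])
E
```

```text
pics
{'t': np.float64(0.0), 'eef_pos': array([0.525, 0.   , 0.226]), 'tool_rot': array([[ 0.   ,  1.   , -0.002],
       [ 1.   , -0.   ,  0.   ],
       [ 0.   , -0.002, -1.   ]]), 'wrist_force': array([-0.086,  0.03 , -1.036]), 'gripper_width': np.float64(0.092)}
scene [1.2  0.16 1.14]
manifold 0.83 [244. 241.] 2168 med [ 0.562 -0.006  0.043] lo [ 0.475 -0.115  0.005] hi [0.638 0.097 0.048]
cover 0.74 [247. 241.] 2263 med [ 0.56  -0.003  0.043] lo [ 0.47  -0.114  0.007] hi [0.637 0.098 0.048]
cover 0.68 [224. 239.] 444 med [ 0.573 -0.057  0.046] lo [ 0.534 -0.09   0.041] hi [ 0.606 -0.022  0.051]
cartridge 0.67 [257. 228.] 209 med [0.535 0.031 0.067] lo [0.515 0.01  0.038] hi [0.547 0.05  0.098]
fin_top 0.62 [256. 230.] 255 med [0.534 0.032 0.062] lo [0.507 0.008 0.03 ] hi [0.549 0.054 0.098]
pocket 0.62 [245. 240.] 2379 med [ 0.56  -0.004  0.043] lo [ 0.47  -0.114 -0.   ] hi [0.637 0.099 0.049]
recess 0.8 [248. 240.] 2335 med [ 0.56  -0.002  0.043] lo [ 0.468 -0.114  0.001] hi [0.637 0.101 0.048]
screwdriver 0.55 [159. 164.] 267 med [ 0.312 -0.355  0.018] lo [ 0.203 -0.393 -0.004]
[... 600 characters left out ...]
4 med [0.515 0.023 0.067] lo [0.502 0.01  0.044] hi [0.542 0.038 0.096]
cartridge 0.51 [281. 182.] 310 med [0.517 0.024 0.068] lo [0.501 0.009 0.041] hi [0.546 0.042 0.097]
fin_top 0.56 [279. 181.] 282 med [0.515 0.023 0.065] lo [0.5   0.01  0.044] hi [0.542 0.042 0.096]
pocket 0.9 [297. 202.] 2272 med [ 0.522 -0.037  0.043] lo [ 0.453 -0.129  0.002] hi [0.63  0.077 0.048]
recess 0.81 [296. 200.] 2332 med [ 0.522 -0.036  0.042] lo [ 0.453 -0.129  0.001] hi [0.63  0.089 0.048]
screwdriver 0.94 [280. 320.] 921 med [ 0.296 -0.354  0.019] lo [ 0.201 -0.393 -0.   ] hi [ 0.344 -0.27   0.027]
swab_jar 0.9 [397. 276.] 661 med [ 0.566 -0.382  0.041] lo [ 0.554 -0.396  0.004] hi [ 0.595 -0.355  0.075]
```

```bash
python3 - <<'E'
from h import *
from scipy.optimize import minimize
A=[];F=[]
for c in("scene","side"):
    p=cams.snapshot(c);P=pts(p)
    m=(P[...,0]>.42)&(P[...,0]<.68)&(abs(P[...,1])<.17)&(p["z_map"]>0)
    t=P[m&(P[...,2]>.040)&(P[...,2]<.054)];
    r=cv2.minAreaRect(t[:,:2].astype(np.float32)*1000);print(c,"top",len(t),np.round(r[0],1),np.round(r[1],1),round(r[2],1))
    f=P[m&(P[...,2]>.089)&(P[...,2]<.11)];f=f[np.hypot(f[:,0]-.525,f[:,1]-.031)<.04]
    if len(f)>3:
        r=cv2.minAreaRect(f[:,:2].astype(np.float32)*1000);print("fin",len(f),np.round(f.mean(0),4),np.round(r[0],1),np.round(r[1],1),round(r[2],1), np.round(np.sort(f[:,2])[-5:],3))
E
```

```text
scene top 2151 [548.2 -12.8] [119.3 209.7] 26.3
fin 79 [0.5265 0.0314 0.0941] [526.1  31.6] [34.5 22. ] 25.2 [0.098 0.098 0.099 0.1   0.1  ]
side top 1662 [543.  -14.3] [120.1 213.5] 25.6
fin 71 [0.5207 0.0278 0.0945] [523.6  30.3] [34.2 23.5] 27.6 [0.097 0.098 0.098 0.098 0.099]
```

View pics/both.png

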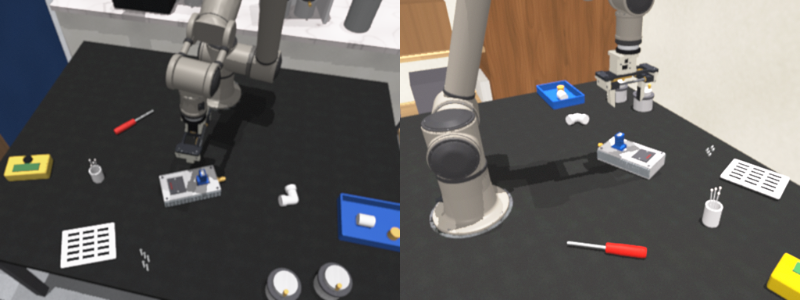

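```bash
cat >> h.py <<'E'
def wrist():
    s=monitor.observe();p=cams.snapshot("wrist");K=np.array(p["intrinsics"]);H=np.array(p["hand_eye"]);z=p["z_map"];v,u=np.mgrid[:384,:512]
    a=(u-K[0,2])/K[0,0];b=(v-K[1,2])/K[1,1];r=np.hypot(a,b)+1e-9
    X=np.stack([np.tan(r)*a/r*z,np.tan(r)*b/r*z,z],-1);X[(r>1.4)]=0
    X=X@H[:3,:3].T+H[:3,3]
    return p,X@np.array(s["tool_rot"]).T+np.array(s["eef_pos"]),r<1.3
E
python3 - <<'E'
from h import *
p,P,ok=wrist();save(p,"w1")
ok=ok&(p["z_map"]>0)
m=ok&(P[...,0]>.42)&(P[...,0]<.68)&(abs(P[...,1])<.17)
t=P[m&(P[...,2]>.040)&(P[...,2]<.054)];print(len(t))
r=cv2.minAreaRect(t[:,:2].astype(np.float32)*1000);print("top",np.round(r[0],1),np.round(r[1],1),round(r[2],1),np.median(t[:,2]))
f=P[m&(P[...,2]>.089)&(P[...,2]<.11)];f=f[np.hypot(f[:,0]-.525,f[:,1]-.031)<.04];print(len(f))
r=cv2.minAreaRect(f[:,:2].astype(np.float32)*1000);print("fin",len(f),np.round(f.mean(0),4),np.round(r[0],1),np.round(r[1],1),round(r[2],1))
for q in("cover","fin_top","cartridge"):
  for d in nets.regions_of(q,p)[:2]:
    k=d["mask"]&ok;X=P[k]
    if len(X)>3:
      r=cv2.minAreaRect(X[:,:2].astype(np.float32)*1000);print(q,d["conf"],np.round(d["centre"]),np.round(np.median(X,0),3),np.round(r[0],1),np.round(r[1],1),round(r[2],1))
E
```

```text
13060
top [546.  -15.5] [118.8 211.2] 26.1 0.045622953292569185
715
fin 715 [0.5238 0.0302 0.0954] [523.9  30. ] [30.4 22.4] 26.1
cover 0.55 [289. 222.] [ 0.569 -0.056  0.047] [567.3 -58.1] [73.8 62.1] 22.9
fin_top 0.81 [250. 145.] [0.523 0.035 0.094] [523.3  28.4] [41.6 49.6] 26.7
fin_top 0.26 [262. 166.] [0.533 0.012 0.045] [540.9  -9.2] [135. 271.] 26.0
cartridge 0.72 [250. 147.] [0.523 0.035 0.094] [523.  29.] [41.5 50.1] 26.5
```

View pics/w1.png

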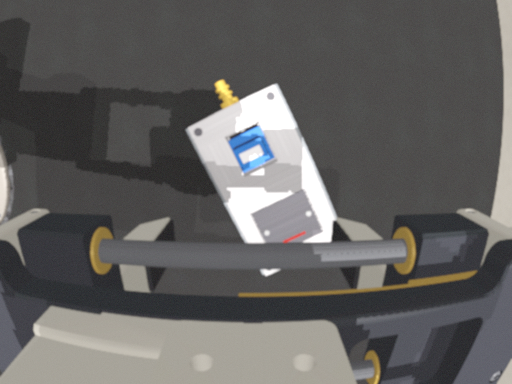

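```bash
python3 -m jog '[[-1,0.7,0,-0,0,-2.6,0],[-1.8,1.24,0,0,0,-5.22,0],[-1.8,1.24,0,0,0,-5.22,0],[-1.8,1.24,0,0,0,-5.22,0],[-1.8,1.24,1,0,0,-5.22,0],[-1.8,1.24,2,0,0,-5.22,0],[-1.8,1.24,3,0,0,-5.22,0],[-1.8,1.24,3.75,0,0,-5.22,0],[-1.8,1.24,3.75,0,0,-5.22,0],[-1.8,1.24,3.75,0,0,-5.22,0],[-1.8,1.24,3.75,0,0,-5.22,0],[-1.8,1.24,3.75,0,0,-5.22,0]]'
```

```text
t: 2.3
eef_pos: [0.5764, -0.0724, 0.0794]
tool_rot: [[-0.44, 0.898, 0.005], [0.898, 0.44, -0.001], [-0.003, 0.004, -1.0]]
wrist_force: [-0.6, -0.1, 0.1]
gripper_width: 0.0166
finger_force: 0.0
```

```bash
python3 - <<'E'
from h import *
p,P,ok=wrist();save(p,"w2")
ok=ok&(p["z_map"]>0)
for q in("cover",):
  for d in nets.regions_of(q,p)[:2]:
    X=P[d["mask"]&ok]
    r=cv2.minAreaRect(X[:,:2].astype(np.float32)*1000);print(q,d["conf"],np.round(d["centre"]),np.round(np.median(X,0),3),np.round(r[0],1),np.round(r[1],1),round(r[2],1))
E
```

```text
cover 0.97 [249. 185.] [ 0.567 -0.055  0.047] [567.9 -59.4] [72.5 60.3] 26.1
```

```bash
python3 -m jog '[[0,0,0.3,0,0,0,0],[0,0,0.5,0,0,0,0],[0,0,0.65,0,0,0,0],[0,0,0.65,0,0,0,0],[0,0,0.65,0,0,0,0],[0,0,0.65,0,0,0,0]]'
```

```text
t: 2.9
eef_pos: [0.5749, -0.072, 0.0511]
tool_rot: [[-0.44, 0.898, 0.001], [0.898, 0.44, -0.0], [-0.0, 0.0, -1.0]]
wrist_force: [-0.7, 0.4, 0.2]
gripper_width: 0.0005
finger_force: 0.0
```

```bash
python3 -m jog '[[0,0,0.04,0,0,0,0],[0,0,0.07,0,0,0,0],[0,0,0.09,0,0,0,0],[0,0,0.09,0,0,0,0],[0,0,0.09,0,0,0,0]]'
```

```text
t: 3.32
eef_pos: [0.5748, -0.0717, 0.0474]
tool_rot: [[-0.44, 0.898, 0.0], [0.898, 0.44, 0.0], [0.0, 0.001, -1.0]]
wrist_force: [-0.6, 1.3, 2.8]
gripper_width: 0.0006
finger_force: 1.6
```

Contact. Press in further in ~0.5 mm steps.

```bash
python3 -m jog '[[0,0,0.0125,0,0,0,0],[0,0,0.025,0,0,0,0],[0,0,0.025,0,0,0,0]]'
```

```text
t: 3.57
eef_pos: [0.5745, -0.072, 0.0459]
tool_rot: [[-0.44, 0.898, -0.0], [0.898, 0.44, -0.0], [-0.0, -0.0, -1.0]]
wrist_force: [-0.7, -0.3, -0.3]
gripper_width: 0.0001
finger_force: 0.0
```

```bash
python3 -m jog '[[0,0,0.0125,0,0,0,0],[0,0,0.025,0,0,0,0],[0,0,0.025,0,0,0,0]]'
```

```text
t: 3.82
eef_pos: [0.5746, -0.0721, 0.0453]
tool_rot: [[-0.44, 0.898, 0.0], [0.898, 0.44, -0.0], [-0.0, -0.0, -1.0]]
wrist_force: [-1.2, 1.2, 3.9]
gripper_width: 0.0005
finger_force: 2.0
```

```bash
python3 -m jog '[[0,0,0.0125,0,0,0,0],[0,0,0.02,0,0,0,0],[0,0,0.02,0,0,0,0]]'
```

```text
t: 4.07
eef_pos: [0.5746, -0.0721, 0.0452]
tool_rot: [[-0.44, 0.898, 0.0], [0.898, 0.44, -0.0], [-0.0, 0.0, -1.0]]
wrist_force: [-3.7, 0.8, 10.6]
gripper_width: 0.0008
finger_force: 4.9
```

```bash
python3 -m jog '[[0,0,0.015,0,0,0,0],[0,0,0.015,0,0,0,0],[0,0,-1,0,0,0,0],[0,0,-2,0,0,0,0.2],[0,0,-3,0,0,0,0.4],[1,0,-3,0,0,4,0.6],[2,0,-3,0,0,8,0.6],[2.85,0,-3,0,0,12,0.6],[2.85,0,-3,0,0,16,0.6],[2.85,0,-3,0,0,18,0.6],[2.85,0,-3,0,0,18,0.6],[2.85,0,-3,0,0,18,0.6],[2.85,0,-3,0,0,18,0.6],[2.85,0,-3,0,0,18,0.6],[2.85,0,-3,0,0,18,0.6],[2.85,0,-3,0,0,18,0.6],[2.85,0,-3,0,0,18,0.6],[2.85,0,-3,0,0,18,0.6]]'; python3 - <<'E'
from h import *
p,P,ok=wrist();save(p,"w3");print(monitor.observe()["joints"])
ok=ok&(p["z_map"]>0)
for nm,p,P,ok in(("w",p,P,ok),)+tuple((c,q,pts(q),q["z_map"]>0) for c in("scene","side") for q in [cams.snapshot(c)]):
  for d in nets.regions_of("cover",p)[:1]:
    X=P[d["mask"]&ok];r=cv2.minAreaRect(X[:,:2].astype(np.float32)*1000);print(nm,d["conf"],np.round(r[0],1),np.round(r[1],1))
    if nm!="w" or 1:
      A=np.c_[X[:,:2]-[.5685,-.0593],np.ones(len(X))];k=abs(X[:,2]-.046)<.006;c=np.linalg.lstsq(A[k],X[k,2],rcond=None)[0];print("tilt along y deg",np.degrees(c[:2]@[-.44,.898]),"z",c[2])
  if nm=="w":
    m=ok&(P[...,2]>.089)&(P[...,2]<.11);f=P[m];f=f[np.hypot(f[:,0]-.525,f[:,1]-.031)<.03];r=cv2.minAreaRect(f[:,:2].astype(np.float32)*1000);print("fin",len(f),np.round(r[0],1),np.round(r[1],1),round(r[2],1))
E
```

```text
t: 5.57
eef_pos: [0.5243, 0.0302, 0.164]
tool_rot: [[0.901, 0.434, -0.0], [0.434, -0.901, -0.0], [-0.001, 0.0, -1.0]]
wrist_force: [-0.2, 0.2, 0.3]
gripper_width: 0.0552
finger_force: 0.0
[-5.06011199e+00  2.30281176e+01  9.27048219e+01 -1.77906657e-02
  6.42891072e+01  5.93269565e+01]
w 0.92 [561.2 -47.7] [71.9 92.5]
tilt along y deg 0.05233682729087817 z 0.04548557263656793
fin 1045 [523.9  30.2] [30.3 21.7] 26.0
scene 0.8 [566.9 -58.2] [74.5 61.8]
tilt along y deg -0.07745953980720569 z 0.04423283180770452
side 0.71 [566.1 -59.8] [68.  60.7]
tilt along y deg -0.5038011493898361 z 0.04562216606929233
```

View pics/w3.png

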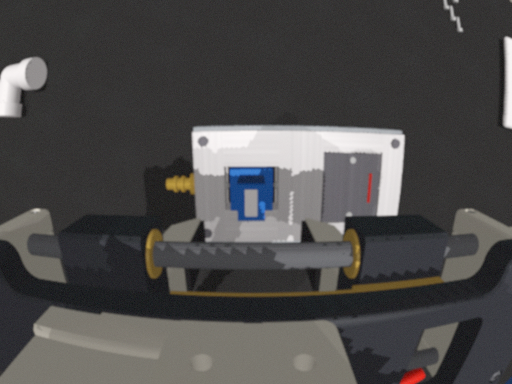

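```bash
python3 -m jog '[[0,0,1,0,0,-0.08,0.55],[0,0,1.8,0,0,-0.08,0.55],[0,0,2.4,0,0,-0.08,0.55],[0,0,2.65,0,0,-0.08,0.55],[0,0,2.65,0,0,-0.08,0.55],[0,0,2.65,0,0,-0.08,0.55],[0,0,2.65,0,0,-0.08,0.1],[0,0,2.65,0,0,-0.08,0.1],[0,0,2.65,0,0,-0.08,0.1],[0,0,2.65,0,0,-0.08,0.1],[0,0,2.65,0,0,-0.08,0.1],[0,0,2.65,0,0,-0.08,0.1],[0,0,2.65,0,0,-0.08,0.1],[0,0,2.65,0,0,-0.08,0.1],[0,0,2.65,0,0,-0.08,0.1],[0,0,2.65,0,0,-0.08,0.1]]' 60
```

```text
t: 7.2
eef_pos: [0.5246, 0.0305, 0.0588]
tool_rot: [[0.895, 0.446, 0.001], [0.446, -0.895, 0.0], [0.001, 0.0, -1.0]]
wrist_force: [-1.1, 1.2, 6.6]
gripper_width: 0.0216
finger_force: 59.9
```

```bash
python3 -m jog '[[0,-0.025,-0.015,-0.29,0,0,0.1],[0,-0.049,-0.029,-0.57,0,0,0.1],[0,-0.075,-0.042,-0.86,0,0,0.1],[0,-0.1,-0.055,-1.15,0,0,0.1],[0,-0.1,-0.055,-1.15,0,0,0.1],[0,-0.1,-0.055,-1.15,0,0,0.1]]'
```

```text
t: 7.7
eef_pos: [0.5222, 0.0348, 0.0603]
tool_rot: [[0.895, 0.445, 0.044], [0.447, -0.89, -0.088], [-0.0, 0.099, -0.995]]
wrist_force: [-2.1, 5.8, 1.0]
gripper_width: 0.0218
finger_force: 59.9
```

```bash
python3 -m jog '[[0,-0.025,-0.015,-0.29,0,0,0.1],[0,-0.049,-0.029,-0.57,0,0,0.1],[0,-0.075,-0.042,-0.86,0,0,0.1],[0,-0.105,-0.058,-1.2,0,0,0.1],[0,-0.105,-0.058,-1.2,0,0,0.1],[0,-0.105,-0.058,-1.2,0,0,0.1],[0,-0.105,-0.058,-1.2,0,0,0.1]]'; python3 - <<'E'
from h import *
p=cams.snapshot("side");i=p["img"][130:250,210:370];cv2.imwrite("pics/s4.png",cv2.resize(i,(640,480))[:,:,::-1])
E
```

```text
t: 8.28
eef_pos: [0.5203, 0.0379, 0.062]
tool_rot: [[0.895, 0.437, 0.089], [0.446, -0.877, -0.181], [-0.001, 0.202, -0.979]]
wrist_force: [-2.7, 4.0, -1.8]
gripper_width: 0.0217
finger_force: 59.9
```

View pics/s4.png

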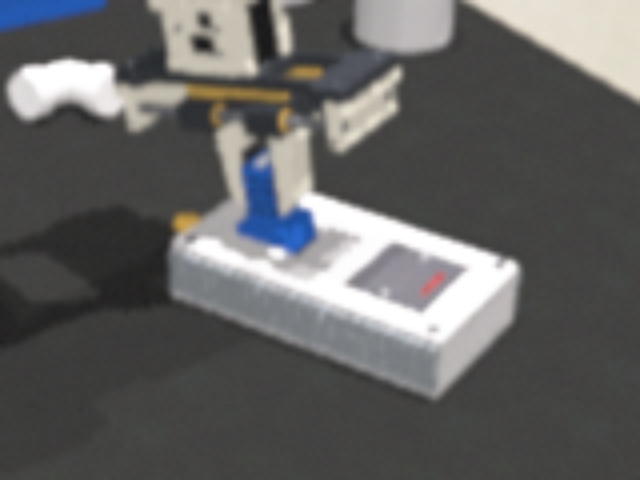

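```bash
python3 -m jog '[[0,0.05,-0.03,0.57,0,0,0.1],[0,0.1,-0.057,1.15,0,0,0.1],[0,0.153,-0.082,1.72,0,0,0.1],[0,0.205,-0.104,2.29,0,0,0.1],[0,0.205,-0.104,2.29,0,0,0.1],[0,0.205,-0.104,2.29,0,0,0.1]]'
```

```text
t: 8.83
eef_pos: [0.5237, 0.0308, 0.0683]
tool_rot: [[0.896, 0.444, 0.001], [0.444, -0.896, -0.004], [-0.001, 0.004, -1.0]]
wrist_force: [-3.2, 3.5, 5.7]
gripper_width: 0.0215
finger_force: 60.0
```

```bash
python3 -m jog '[[0,0.05,-0.028,0.57,0,0,0.1],[0,0.1,-0.054,1.15,0,0,0.1],[0,0.153,-0.078,1.72,0,0,0.1],[0,0.21,-0.1,2.35,0,0,0.1],[0,0.21,-0.1,2.35,0,0,0.1],[0,0.21,-0.1,2.35,0,0,0.1]]'; python3 - <<'E'
from h import *
p=cams.snapshot("side");i=p["img"][130:250,210:370];cv2.imwrite("pics/s5.png",cv2.resize(i,(640,480))[:,:,::-1])
E
```

```text
t: 9.33
eef_pos: [0.5279, 0.0246, 0.0729]
tool_rot: [[0.896, 0.435, -0.088], [0.444, -0.878, 0.18], [0.001, -0.201, -0.98]]
wrist_force: [-0.8, 8.3, 4.3]
gripper_width: 0.0213
finger_force: 60.0
```

View pics/s5.png

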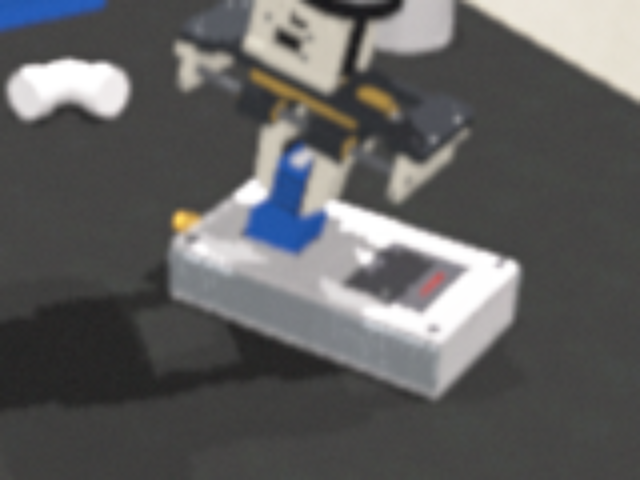

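```bash
python3 -m jog '[[0,-0.05,-0.03,-0.57,0,0,0.1],[0,-0.1,-0.057,-1.15,0,0,0.1],[0,-0.153,-0.082,-1.72,0,0,0.1],[0,-0.205,-0.102,-2.32,0,0,0.1],[0,-0.205,-0.102,-2.32,0,0,0.1],[0,-0.205,-0.102,-2.32,0,0,0.1]]'
```

```text
t: 9.88
eef_pos: [0.5248, 0.0306, 0.0783]
tool_rot: [[0.894, 0.447, 0.002], [0.447, -0.894, -0.002], [0.001, 0.003, -1.0]]
wrist_force: [0.4, -1.1, -1.7]
gripper_width: 0.0212
finger_force: 60.0
```

```bash
python3 -m jog '[[0,0,-0.1,0,0,0,0.1],[0,0,-0.2,0,0,0,0.1],[0,0,-0.35,0,0,0,0.1],[0,0,-0.45,0,0,0,0.1],[0,0,-0.52,0,0,0,0.1],[0,0,-0.52,0,0,0,0.1],[0,0,-0.52,0,0,0,0.1],[0,0,-0.52,0,0,0,0.1],[0,0,-0.52,0,0,0,0.1],[0,0,-0.52,0,0,0,0.1]]'; python3 - <<'E'
from h import *
ims=[]
for c in("scene","side"):
  p=cams.snapshot(c);P=pts(p);ok=p["z_map"]>0
  i=p["img"][130:250,210:370] if c=="side" else p["img"][180:300,170:330]
  ims.append(cv2.resize(i,(400,300)))
  X=P[ok&(P[...,2]>.05)&(P[...,2]<.2)&(np.hypot(P[...,0]-.525,P[...,1]-.031)<.035)&(p["img"][...,2].astype(int)>p["img"][...,0].astype(int)+50)]
  if len(X):print(c,"blue z",np.round(np.percentile(X[:,2],[1,50,99]),3))
  for d in nets.regions_of("cover",p)[:1]:
    X=P[d["mask"]&ok];X=X[abs(X[:,2]-.046)<.006];v=np.linalg.lstsq(np.c_[X[:,:2]-[.5685,-.0593],np.ones(len(X))],X[:,2],rcond=None)[0];print(d["conf"],np.degrees(v[:2]@[-.44,.898]),v[2])
cv2.imwrite("pics/f.png",np.hstack(ims)[:,:,::-1])
E
```

```text
t: 10.72
eef_pos: [0.5243, 0.0306, 0.0984]
tool_rot: [[0.895, 0.446, 0.001], [0.446, -0.895, -0.002], [-0.0, 0.002, -1.0]]
wrist_force: [-0.7, -0.0, -1.8]
gripper_width: 0.0221
finger_force: 60.0
scene blue z [0.066 0.09  0.135]
0.85 0.15454172509583358 0.04422713212983044
side blue z [0.061 0.09  0.135]
0.87 -0.5281729157489166 0.04562448047097262
```

View pics/f.png

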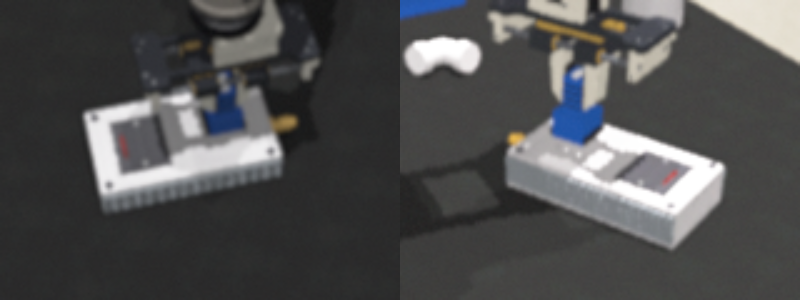

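The cartridge is upright in the gripper with its underside at about 60 mm, so there is roughly 15 mm of air beneath it. The cover is flush.

```bash
python3 -c "from rig import arm;print(arm.job_done())"
```

```text
the job is handed in; nothing more can be done
None
```

The job is handed in at about 11 s: the cover is pressed flush, and the cartridge was rocked about 11.5° towards the barb and then as far towards the cover; it is now held upright about 15 mm above its pocket at the gripper's maximum of 60 N (you asked for about 80 N), and the arm never went near the screwdriver, swab jar or pipe elbow.

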